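# Flip a drawer front against the edge of the bench board

## Robot

A 7-joint arm with a two-finger parallel gripper is mounted at the origin on the work surface. World frame = base frame: x ahead of the robot, y to its left, z up, the work surface at z = 0. Lengths are in m, angles in rad, forces in N, time in s.
With the tool pointing down it reaches from about 0.35 to 0.9 m from the base axis. Payload 8.1 kg.
Tool frame: the origin (TCP) lies at the centre of the arm's flange, where the gripper is bolted on; the fingertips stand 178 mm ahead of it and the grasp point (between the pads) lies 159 mm ahead of it; x points along the fingers, z is the direction in which the jaws open and shut, and the axes are right-handed (so a half turn about x gives the same grasp; the last joint's range is limited). The gripper opens to 92 mm and grips with 3 to 60 N. Pads are 19 mm wide; open, the fingers measure 130 mm over their backs; the gripper's body (75 mm by 190 mm) begins 47 mm behind the grasp point.
Start: joints at [-1.405, 0.434, 0.025, 1.573, -0.012, 1.134, -0.075], TCP at [0.166, 0.603, 0.405] pointing down, gripper open.
Joint ranges: [-2.62, 2.62], [-0.44, 2.09], [-1.27, 1.32], [0.08, 2.57], [-1.32, 4.46], [0.12, 2], [-2.74, 2.74]. Speed limits (rad/s): [2.22, 2.22, 3.01, 3.01, 3.14, 3.14, 3.14].

## Interface

Orientations are given as a rotation vector (axis times angle).
In Python, from cell import arm, get_image, search_frame, pinpoint gives the robot as it stands.
- The arm moves only by the tool arm_command, never from a script. Its argument "motion" is a list of rows, each a list of 7 numbers: the finger opening in mm, from 0 to 91.8, then the shift along the tool's x, y, z in mm, then the turn, a rotation vector about the tool's x, y, z in degrees. In form: [[fingers, x, y, z, ax, ay, az], ...]. A call has 1 to 5 rows; each row shifts and turns the commanded pose from where the row before left it, along the tool's axes as they then stand; what a row does not reach is not made up. A row lasts 1/8 s, in which the tool goes at most 62.5 mm and 10.7 degrees, less where a joint would pass 70% of its speed; a pose out of reach is approached as far as the arm can. A call with a gripper value outside its range is refused whole. The fingers move at their own pace and stop on an object; "newtons" is the grip in N (left out, the last holds). Time passes only in rows, so rows that do not move let the fingers close. It gives the time, the measured TCP pose, the force and the opening at its end, in the units of the state.
- arm.observe(): the state, without advancing time (a new reading comes with each control period).
- get_image(name): name is "scene" or "side" or "wrist"; returns a dict with "frame" (480x640x3 uint8, red, green, blue), "range_z" (480x640 float32, m along the optical axis (not along the pixel's ray), 0 where there is no reading), "K" (3x3 intrinsics, pixels), "distortion" ([k1, k2, p1, p2, k3] as OpenCV has them; the pictures are not rectified), "origin" and "rotation" of the camera in the world; the wrist camera has in their place "tool_from_camera" (4x4, takes a point from camera to tool coordinates, whose origin is the TCP and whose axes are the tool frame's). Camera axes: x right, y down, z forward; pixel columns grow to the right and rows downward; lengths in m; the calibration is good to about 2 mm. A picture is of the moment at which its call begins: read the wrist's pose just before it.
- arm.sign_off(): hands the job in, once; it reports no verdict.
Trained networks look in the newest picture that a camera, given by its name, has taken for a name from the list of things; names that differ only in an ending like _2 or _b are one class to them, and where a whole thing is asked for, a point or a joint stands for the part that bears it (a point fixed in the world has none). Each returns a list of dicts, best first, with "p" (0 to 1); they miss things now and then, are a little off and sometimes report something else, mostly with a low value. They report only what shows in the picture. A call takes as long as a camera call. They do not tell look-alikes from the thing itself.
- search_frame(camera, target): "point" ([x, y, z] in m, in world coordinates, good to about 4 mm: the middle of the surface that is visible of it).
- pinpoint(camera, target): "point" ([x, y, z] in m, in world coordinates, good to about 4 mm: a listed point, or the origin of a listed thing).
The state is a dict: "clock": time; "joints": joint angles; "dq": joint speeds; "joint_efforts": joint torques, N m; "position": TCP position; "ee_rot": TCP orientation; "force": force on the tool from outside, world axes, zero at the start; "ft_torque": the same for the moment, N m; "width": opening from 0.0 (shut) to 1.0 (fully open).
Only numpy, scipy, OpenCV 4.12 (cv2) and the standard library are available. Lean on these libraries where they do the work, as an engineer would, in place of code of your own. Each camera call takes 0.05 s, during which the arm holds its last target. There are 200 camera calls.

## Task

The small drawer front lies show face up on the bench. Without pinching or lifting it, push it with the fingertips against the edge of the low cork-topped board until it tips up on that edge and flips over onto the board, so that it ends lying flat on the board with its back and its screw holes facing up. Leave the glue bottle, the tape roll and the hammer alone.

Things in the scene. Friction and masses are not known exactly. Their poses are not given: they have to be found in the camera images.
- front: Small wooden drawer front, a flat panel 96 mm (own x) by 150 mm (own y) by 18 mm thick (own z), 0.14 to 0.23 kg; origin at its centre, 9 mm above the bench at the start. Own z points out of the veneered show face: up at the start, down at the end. The bare back has four dark 8 mm screw holes. Own +x points to the side facing the board at the start, within 0.2 rad of square to the board's edge.
- stop_side (a point): Middle of the front's square side that goes against the board (own +x side, full 18 mm high), at mid thickness, 48 mm from the panel's centre.
- push_side (a point): Middle of the front's opposite (own -x) side, at mid thickness, 48 mm from the panel's centre: the side to push on. It is a square edge 8 mm high at the show face (10 to 18 mm above the bench at the start); below that the back is cut away by a 45 degree bevel, 10 by 10 mm, along the whole side. Pressed by a fingertip, it is carried by friction when the fingertip moves up.
- board: Low cork-topped plywood board fixed to the bench, 8 mm high, 190 mm (own x) by 260 mm (own y). Origin at bench height at the foot of the middle of the edge to push against; own x points from that edge across the board (which covers x 0 to 190, y -130 to 130 mm), z up. The front starts on the bench on the -x side, its nearest corner 10 to 70 mm short of the edge.
- glue: White glue bottle standing on the bench, 54 mm across, 150 mm high, loose; origin at the centre of its underside. Leave alone.
- tape: Roll of masking tape lying flat on the bench, 96 mm across, 24 mm high, loose; origin at the centre of its underside. Leave alone.
- hammer: Hammer lying on the bench beyond the board, loose. Origin on the underside of the tool, own x along the handle towards the head. Leave alone.
Not all that is in view belongs to the job. Leave any blue or red look-alike of the front alone.

How it is judged:
On the way:
1. the front is tipped up (more than 50 degrees) with its stop side at the board's edge (angle between front's own z axis and vertical between 0.87 and 2.2 rad and x of stop_side in the frame of board between -0.035 and 0.035 m), for 0.05 s.
At the end, for the whole second after the job is handed in: The front lies still and flat (within 0.1 rad) on the board, back up, its centre over the board (at least 5 mm in from the edge it was pushed against; a little overhang is fine); bottle, tape and hammer within 30 mm of where they stood (angle between front's own z axis and vertical above 3.04 rad and height (world z) of front between 0.014 and 0.02 m and x of front in the frame of board between 0.005 and 0.17 m and y of front in the frame of board between -0.12 and 0.12 m and linear speed of front below 0.02 m/s and distance of each of glue, tape, hammer from where it was at the start of the episode below 0.03 m); the robot touches nothing.
It fails at once if the front is lifted or carried: its stop side rises more than 50 mm above the bench (height (world z) of stop_side above 0.05 m).
It fails at once if the front is lifted or carried: its centre rises more than 85 mm above the bench (height (world z) of front above 0.085 m).
It fails at once if the glue bottle, tape or hammer is pushed away (distance of any of glue, tape, hammer from where it was at the start of the episode above 0.03 m).
It fails at once if the glue bottle is knocked over (angle between glue's own z axis and vertical above 0.5 rad).
It also fails if it takes over 48 s, if anything falls off the work surface, if the arm or the gripper's body presses on something with over 40 N, if the wrist force passes 120 N, or if a joint passes its speed limit or range.

## Working session

There is one attempt and no reset: what is moved stays moved. The work goes in short steps, Python scripts to look and compute and a tool call to move; the robot and the scene stay as the last step left them, time stands still between calls to the robot, and variables do not carry over. Pictures are saved under pics/ and viewed, about 8 in all and at most 12, crops included, and the job is handed in when it is done.

Besides the shell and the picture viewer there is one more tool, called as a command line: name --pt "numbers of a row" for each row, then --argument value for the rest. arm_command: Moves the arm, as the interface text tells. Its arguments: {"type":"object","properties":{"motion":{"type":"array"},"newtons":{"type":"number"}},"required":["motion"]}

```bash
mkdir -p pics; ls; python3 - <<'E'
from cell import arm,get_image,search_frame,pinpoint
import cv2,numpy as np
print(arm.observe())
ims=[]
for c in ["scene","side"]:
    g=get_image(c); cv2.imwrite(f"pics/{c}0.png",g["frame"][:,:,::-1]); print(c,g["origin"],np.round(g["rotation"],3).tolist(),g["K"])
    for t in ["front","stop_side","push_side","board","glue","tape","hammer"]:
        print(t,[(np.round(d["point"],3).tolist(),round(d["p"],2)) for d in pinpoint(c,t)][:4])
E
```

```text
pics
{'clock': 0.0, 'joints': array([-1.40457178,  0.43522236,  0.0249621 ,  1.57410913, -0.01158579,
        1.1340229 , -0.07509285]), 'dq': array([ 9.83637954e-05, -1.13955598e-03,  7.11794832e-04,  2.50842561e-04,
       -3.13907919e-04,  1.87557121e-03,  4.03698775e-04]), 'joint_efforts': array([ 3.65349479e-04, -6.67839146e+01,  9.85334292e-01, -3.14464545e+01,
       -6.04163460e-02,  4.29392047e-02,  1.89485336e-04]), 'position': array([0.16596333, 0.60231101, 0.40394037]), 'ee_rot': array([-1.00997414,  1.32569311,  1.00814531]), 'force': array([-0.16307385,  0.27957515,  0.00338884]), 'ft_torque': array([0.02265704, 0.00884784, 0.05896284]), 'width': 0.9971425624685633}
scene [1.43057504 0.37882009 0.99071219] [-1.293, -2.225, 0.979] [[606.65603977   0.         313.11134339]
 [  0.         606.65603977 242.79179911]
 [  0.           0.           1.        ]]
front [([0.574, -0.603, 0.005], 0.96), ([0.503, -0.131, 0.011], 0.83), ([0.629, -0.362, 0.012], 0.62), ([0.375, -0.309, 0.008], 0.6)]
stop_side [([0.509, -0.083, 0.009], 0.93), ([0.585, -0.338, 0.006], 0.82), ([0.419, -
[... 362 characters left out ...]
83306027 0.85041544] [-0.328, 2.709, -1.297] [[491.88816641   0.         324.27597804]
 [  0.         491.88816641 235.98538684]
 [  0.           0.           1.        ]]
front [([0.503, -0.13, 0.011], 0.94), ([0.576, -0.602, 0.012], 0.73), ([0.376, -0.313, 0.008], 0.72), ([0.631, -0.361, 0.012], 0.58)]
stop_side [([0.591, -0.338, 0.013], 0.9), ([0.423, -0.319, 0.012], 0.89), ([0.597, -0.558, 0.01], 0.77), ([0.51, -0.08, 0.012], 0.75)]
push_side [([0.331, -0.296, 0.008], 0.91), ([0.669, -0.389, 0.009], 0.85), ([0.55, -0.645, 0.005], 0.63), ([0.494, -0.18, 0.009], 0.58)]
board []
glue [([0.74, 0.058, 0.001], 0.89)]
tape [([0.729, -0.147, 0.002], 0.87)]
hammer [([0.551, 0.226, -0.002], 0.86)]
```

View pics/scene0.png

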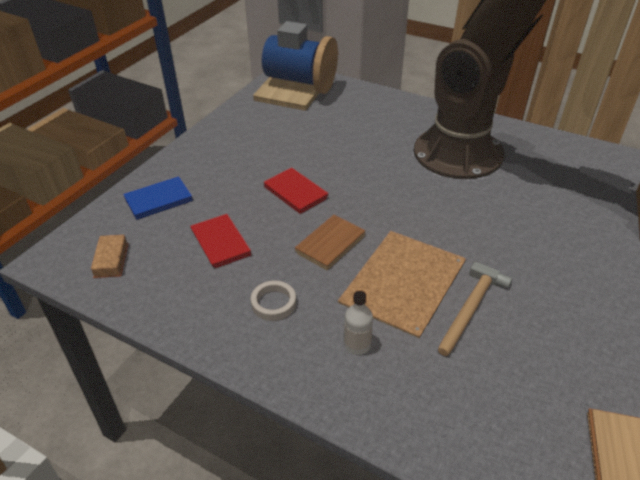

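```bash
cat > h.py <<'E'
from cell import arm,get_image,search_frame,pinpoint
import cv2,numpy as np
from scipy.spatial.transform import Rotation as R
def cam(name):
    s=arm.observe(); g=get_image(name)
    if "origin" in g:
        r=np.array(g["rotation"],float); r=R.from_rotvec(r).as_matrix() if r.size==3 else r; o=np.array(g["origin"])
    else:
        T=np.array(g["tool_from_camera"]); Rt=R.from_rotvec(s["ee_rot"]).as_matrix()
        r=Rt@T[:3,:3]; o=Rt@T[:3,3]+s["position"]
    return g,r,o
def proj(g,r,o,P):
    rv,_=cv2.Rodrigues(r.T); return cv2.projectPoints(np.array(P,float),rv,-r.T@o,g["K"],np.array(g["distortion"],float))[0][:,0]
def cloud(g,r,o):
    h,w=g["range_z"].shape; u,v=np.meshgrid(np.arange(w),np.arange(h))
    p=cv2.undistortPoints(np.stack([u,v],-1).reshape(-1,1,2).astype(float),g["K"],np.array(g["distortion"],float))[:,0]
    z=g["range_z"].reshape(-1,1); P=(np.c_[p,np.ones(len(p))]*z)@r.T+o; P[z[:,0]==0]=np.nan
    return P.reshape(h,w,3)
E
python3 - <<'E'
from h import *
g,r,o=cam("side"); P=cloud(g,r,o)
# top-down ortho map from cloud colours, 1mm/pixel
S=arm.observe(); Rt=R.from_rotvec(S["ee_rot"]).as_matrix(); print(Rt.round(3).tolist())
for n in ["scene","side"]:
    g,r,o=cam(n)
    xs=np.arange(0.3,0.85,0.001); ys=np.arange(-0.45,0.35,0.001)
    X,Y=np.meshgrid(xs,ys,indexing="ij")
    uv=proj(g,r,o,np.stack([X,Y,0*X+0.012],-1).reshape(-1,3)).reshape(*X.shape,2).astype(np.float32)
    im=cv2.remap(g["frame"],uv[...,0],uv[...,1],cv2.INTER_LINEAR)
    cv2.imwrite(f"pics/top_{n}.png",np.ascontiguousarray(im[::-1,::-1,::-1]))
E
```

```text
[[0.0, -0.964, 0.266], [0.0, 0.266, 0.964], [-1.0, -0.0, 0.0]]
```

View pics/top_side.png

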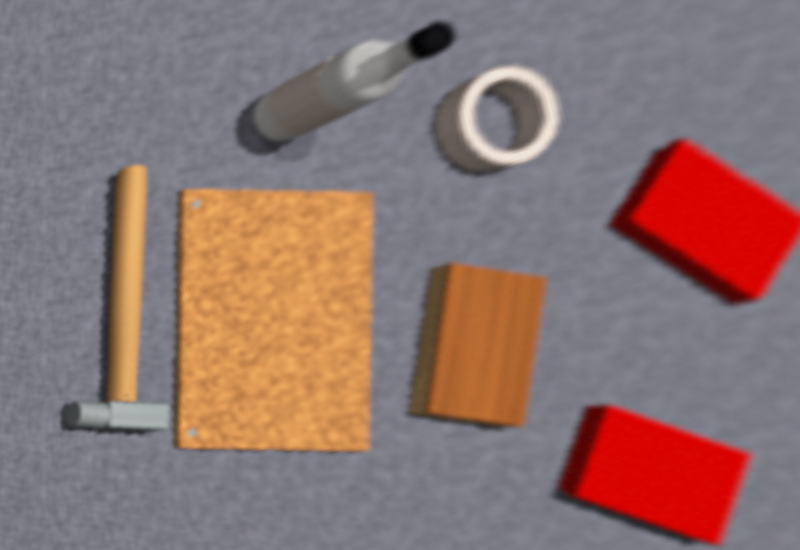

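The scene view shows the brown front at pixel (330,241), the cork board at (404,280) and the tape, glue and hammer around them. The red and blue panels are decoys. In the top-down map the board's edge is at y≈-0.023 and is nearly parallel to world x. The front's centre is about (0.503,-0.134), yawed about 0.15 rad. I'll straddle the push side with the open fingers, jaw axis along world x.

arm_command --pt "91.8 0 -55 -2 5 0 0" --pt "91.8 0 -55 -2 5 0 0" --pt "91.8 0 -55 -2 5 0 0" --pt "91.8 0 -55 -2 5 0 0" --pt "91.8 0 -55 -2 5 0 0"

```text
clock: 1.58
position: [0.4097, 0.4756, 0.4048]
ee_rot: [-0.674, 1.463, 0.674]
force: [1.4, 0.6, 0.4]
width: 1.0
```

arm_command --pt "91.8 0 -55 -2 5 0 0" --pt "91.8 0 -55 -2 5 0 0" --pt "91.8 0 -55 -2 5 0 0" --pt "91.8 0 -55 -2 5 0 0" --pt "91.8 0 -55 -2 5 0 0"

```text
clock: 2.2
position: [0.5755, 0.2584, 0.4048]
ee_rot: [-0.334, 1.544, 0.335]
force: [0.2, 0.0, -0.5]
width: 1.0
```

arm_command --pt "91.8 0 -55 -2 5 0 0" --pt "91.8 0 -55 -2 5 0 0" --pt "91.8 0 -55 -2 5 0 0" --pt "91.8 0 -55 -2 5 0 0" --pt "91.8 0 -55 -2 5 0 0"

```text
clock: 2.82
position: [0.6339, -0.0084, 0.4048]
ee_rot: [0.008, 1.57, -0.008]
force: [-0.1, 0.3, -0.8]
width: 0.999
```

arm_command --pt "91.8 0 -58 -27 0 0 0" --pt "91.8 0 -58 -27 0 0 0" --pt "91.8 0 -58 -27 0 0 0" --pt "91.8 0 -58 -27 0 0 0" --pt "91.8 0 -58 -27 0 0 0"

```text
clock: 3.45
position: [0.4988, -0.2906, 0.405]
ee_rot: [0.005, 1.57, -0.005]
force: [0.7, -1.3, -0.4]
width: 0.997
```

arm_command --pt "91.8 50 0 0 0 0 0" --pt "91.8 50 0 0 0 0 0" --pt "91.8 0 0 0 0 0 9" --pt "91.8 0 0 0 0 0 8" --pt "91.8 0 0 0 0 0 8"

```text
clock: 4.08
position: [0.5, -0.2892, 0.3049]
ee_rot: [0.351, 1.541, 0.341]
force: [0.5, -0.2, -0.8]
width: 0.998
```

```bash
cat > tip.py <<'E'
from h import *
def tip(show=True):
    s=arm.observe(); M=R.from_rotvec(s["ee_rot"]).as_matrix(); t=s["position"]+.178*M[:,0]; c=t+.0095*M[:,1]
    print("t",round(s["clock"],2),"tcp",s["position"].round(4),"tip",t.round(4),"frontcorner",c.round(4),"rear z",(t-.0095*M[:,1])[2].round(4),"tilt",np.degrees(np.arctan2(M[1,0],-M[2,0])).round(2),"zaz",np.degrees(np.arctan2(M[1,2],M[0,2])).round(2),"F",s["force"].round(1))
    return s,M,t
E
python3 - <<'E'
from tip import *
tip()
g,r,o=cam("wrist"); cv2.imwrite("pics/w1.png",g["frame"][:,:,::-1])
for c in ["scene","side","wrist"]:
    if c!="wrist": g,r,o=cam(c)
    for t in ["front","push_side","board"]: print(c,t,[(d["point"].round(3).tolist() if hasattr(d["point"],"round") else d["point"],round(d["p"],2)) for d in pinpoint(c,t)][:4])
E
```

```text
t 4.08 tcp [ 0.5    -0.2892  0.3049] tip [ 0.5006 -0.2132  0.1439] frontcorner [ 0.5007 -0.2046  0.148 ] rear z 0.1399 tilt 25.26 zaz -0.39 F [ 0.5 -0.2 -0.8]
scene front [([0.5023, -0.1311, 0.007], 0.96), ([0.6305, -0.363, 0.0075], 0.93), ([0.5746, -0.6006, 0.0069], 0.87), ([0.3765, -0.3078, 0.0081], 0.69)]
scene push_side [([0.6707, -0.3897, 0.0111], 0.93), ([0.5499, -0.6436, 0.0072], 0.83), ([0.3309, -0.2924, 0.0082], 0.71), ([0.4944, -0.1809, 0.0121], 0.6)]
scene board [([0.7398, 0.0649, 0.0045], 0.24)]
side front [([0.5031, -0.1344, 0.0108], 0.85), ([0.376, -0.3112, 0.0087], 0.74), ([0.6314, -0.3631, 0.0095], 0.6), ([0.5752, -0.6039, 0.0087], 0.53)]
side push_side [([0.4958, -0.1791, 0.0095], 0.81), ([0.3295, -0.2973, 0.0107], 0.65), ([0.6694, -0.3925, 0.008], 0.62), ([0.5483, -0.6425, 0.0065], 0.62)]
side board [([0.5291, -0.0257, 0.0025], 0.92)]
wrist front [([0.4994, -0.1317, 0.012], 0.72)]
wrist push_side [([0.4999, -0.1815, 0.0064], 0.72)]
wrist board []
```

View pics/w1.png

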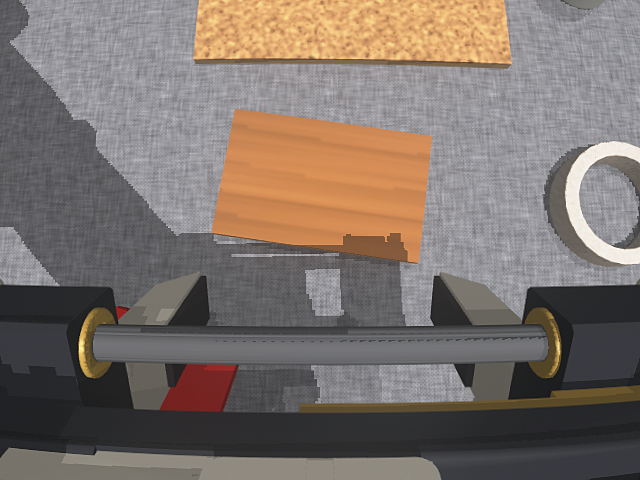

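arm_command --pt "91.8 40 -19 3 0 0 0" --pt "91.8 40 -19 3 0 0 0" --pt "91.8 30 -14.5 3 0 0 0" --pt "91.8 11 -5 0 0 0 0" --pt "91.8 0 0 0 0 0 0"

```text
clock: 5.3
position: [0.5087, -0.2901, 0.1707]
ee_rot: [0.348, 1.543, 0.337]
force: [-1.2, -0.1, 0.1]
width: 1.007
```

```bash
python3 - <<'E'
from tip import *
tip()
E
```

```text
t 5.3 tcp [ 0.5087 -0.2901  0.1707] tip [ 0.5091 -0.2148  0.0094] frontcorner [ 0.5092 -0.2062  0.0134] rear z 0.0054 tilt 25.02 zaz -0.41 F [-1.2 -0.1  0.1]
```

arm_command --pt "91.8 3.4 7.2 0 0 0 0" --pt "91.8 3.4 7.2 0 0 0 0" --pt "91.8 3.4 7.2 0 0 0 0" --pt "91.8 3.4 7.2 0 0 0 0" --pt "91.8 3.4 7.2 0 0 0 0"

```text
clock: 5.92
position: [0.5093, -0.2499, 0.1708]
ee_rot: [0.347, 1.542, 0.336]
force: [-0.7, -2.6, 1.3]
width: 0.994
```

arm_command --pt "91.8 3 6.3 0 0 0 0" --pt "91.8 3 6.3 0 0 0 0" --pt "91.8 3 6.3 0 0 0 0" --pt "91.8 3 6.3 0 0 0 0" --pt "91.8 3 6.3 0 0 0 0"

```text
clock: 6.55
position: [0.5094, -0.2151, 0.1703]
ee_rot: [0.348, 1.542, 0.336]
force: [0.7, -2.8, 3.0]
width: 0.999
```

```bash
python3 - <<'E'
from tip import *
tip()
g,r,o=cam("wrist"); cv2.imwrite("pics/w2.png",g["frame"][:,:,::-1])
for c in ["scene","side"]:
    cam(c)
    for t in ["front","stop_side","push_side","board"]: print(c,t,[(np.round(d["point"],3).tolist(),round(d["p"],2)) for d in pinpoint(c,t)][:4])
E
```

```text
t 6.55 tcp [ 0.5094 -0.2151  0.1703] tip [ 0.5099 -0.1399  0.009 ] frontcorner [ 0.51   -0.1313  0.013 ] rear z 0.005 tilt 24.99 zaz -0.42 F [ 0.7 -2.8  3. ]
scene front [([0.375, -0.31, 0.008], 0.85), ([0.577, -0.604, 0.008], 0.85), ([0.497, -0.083, 0.008], 0.73), ([0.629, -0.359, 0.012], 0.7)]
scene stop_side [([0.587, -0.338, 0.01], 0.95), ([0.418, -0.325, 0.007], 0.76), ([0.736, 0.062, 0.003], 0.66), ([0.598, -0.56, 0.009], 0.61)]
scene push_side [([0.494, -0.13, 0.01], 0.9), ([0.549, -0.645, 0.008], 0.74), ([0.672, -0.392, 0.012], 0.6)]
scene board [([0.73, -0.148, -0.001], 0.68), ([0.532, -0.028, 0.003], 0.6)]
side front [([0.375, -0.312, 0.007], 0.67), ([0.629, -0.363, 0.009], 0.66), ([0.578, -0.604, 0.009], 0.65), ([0.499, -0.08, 0.009], 0.61)]
side stop_side [([0.499, -0.029, 0.01], 0.97), ([0.587, -0.337, 0.009], 0.87), ([0.6, -0.559, 0.007], 0.76), ([0.42, -0.319, 0.01], 0.74)]
side push_side [([0.331, -0.293, 0.012], 0.8), ([0.494, -0.128, 0.008], 0.64), ([0.667, -0.388, 0.006], 0.58)]
side board [([0.53, -0.026, 0.002], 0.76), ([0.495, -0.081, 0.01], 0.75)]
```

View pics/w2.png

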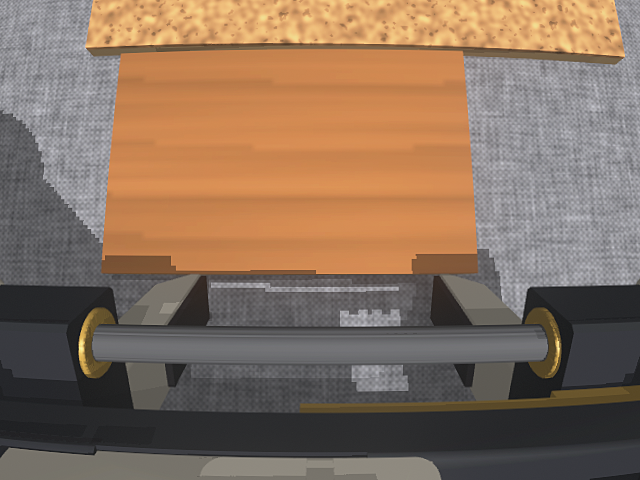

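The front is now squared on both fingertips. In the wrist view its top edge, at row about 52, is just short of the board edge. I'll press on until the force rises.

arm_command --pt "91.8 0.85 1.8 0 0 0 0" --pt "91.8 0.85 1.8 0 0 0 0" --pt "91.8 0.85 1.8 0 0 0 0" --pt "91.8 0.85 1.8 0 0 0 0"

```text
clock: 7.6
position: [0.5094, -0.2074, 0.1703]
ee_rot: [0.348, 1.542, 0.337]
force: [0.0, -1.7, -0.1]
width: 0.997
```

```bash
python3 - <<'E'
from tip import *
tip()
E
```

```text
t 7.6 tcp [ 0.5094 -0.2074  0.1703] tip [ 0.51   -0.1322  0.0089] frontcorner [ 0.51   -0.1235  0.0129] rear z 0.0049 tilt 24.99 zaz -0.41 F [ 0.  -1.7 -0.1]
```

arm_command --pt "91.8 0.6 1.4 0 0 0 0" --pt "91.8 0.6 1.4 0 0 0 0"

```text
clock: 7.85
position: [0.5092, -0.2055, 0.1703]
ee_rot: [0.347, 1.542, 0.334]
force: [-1.9, -8.0, 0.5]
width: 0.996
```

arm_command --pt "91.8 0.6 1.4 0 0 0 0" --pt "91.8 0 0 0 0 0 0"

```text
clock: 8.1
position: [0.5089, -0.205, 0.1704]
ee_rot: [0.346, 1.542, 0.332]
force: [-2.8, -9.4, 2.0]
width: 1.0
```

arm_command --pt "91.8 0.6 1.4 0 0 0 0" --pt "91.8 0 0 0 0 0 0"

```text
clock: 8.35
position: [0.5088, -0.2045, 0.1706]
ee_rot: [0.346, 1.542, 0.33]
force: [-3.6, -11.5, 1.8]
width: 0.999
```

arm_command --pt "91.8 -2.5 1.8 0 0 0 0" --pt "91.8 -2.5 1.8 0 0 0 0" --pt "91.8 -2.5 1.8 0 0 0 0" --pt "91.8 -2.5 1.8 0 0 0 0"

```text
clock: 8.85
position: [0.5088, -0.2025, 0.1827]
ee_rot: [0.346, 1.542, 0.329]
force: [-4.5, -13.1, 1.4]
width: 1.003
```

```bash
python3 - <<'E'
from tip import *
tip()
g,r,o=cam("side"); a=g["frame"]; g2,_,_=cam("wrist")
P=cloud(g,r,o); ok=(abs(P[...,0]-.5)<.09)&(P[...,1]>-.15)&(P[...,1]<0)&(P[...,2]<.12)
for y in np.arange(-.13,-.0,.01):
    m=ok&(abs(P[...,1]-y)<.005)&(abs(P[...,0]-.5)<.03); print(y.round(2),np.nanmedian(P[m][:,2]).round(4) if m.any() else None,end="; ")
uv=proj(g,r,o,[[.5,-.08,.02]])[0].astype(int); c=a[uv[1]-100:uv[1]+100,uv[0]-130:uv[0]+130]
cv2.imwrite("pics/c3.png",np.hstack([cv2.resize(c,(390,300)),cv2.resize(g2["frame"],(400,300))])[:,:,::-1])
E
```

```text
t 8.85 tcp [ 0.5088 -0.2025  0.1827] tip [ 0.5096 -0.1283  0.0209] frontcorner [ 0.5097 -0.1196  0.0249] rear z 0.017 tilt 24.66 zaz -0.62 F [ -4.5 -13.1   1.4]
-0.13 0.1076; -0.12 0.03; -0.11 0.0298; -0.1 0.0283; -0.09 0.0276; -0.08 0.0263; -0.07 0.0245; -0.06 0.0238; -0.05 0.0223; -0.04 0.021; -0.03 0.0188; -0.02 0.0103; -0.01 0.0089;
```

View pics/c3.png

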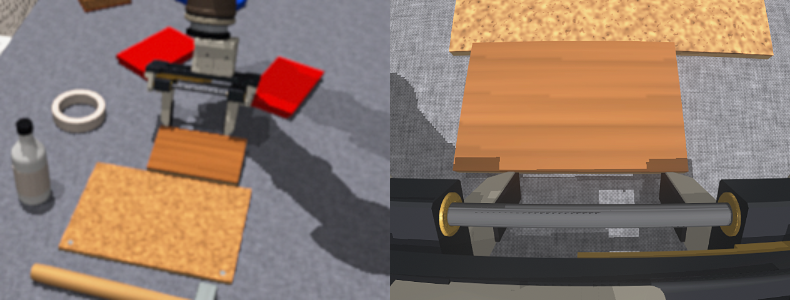

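The front is following the fingertips: the depth profile slopes at about 7°. I'll compute the arc with increasing finger tilt.

```bash
cat > arc.py <<'E'
import numpy as np,sys
from scipy.spatial.transform import Rotation as R
def corner(th,pre,edge=-.0255,h=.013):
    t=np.radians(th); b=.008*np.tan(min(t,np.radians(63.6)))
    return np.array([0,edge-b-.096*np.cos(t)+h*np.sin(t)+pre*np.cos(t), .096*np.sin(t)+h*np.cos(t)-pre*np.sin(t)])
def pose(c,tilt):
    a=np.radians(tilt); M=np.array([[0,0,1],[np.sin(a),np.cos(a),0],[-np.cos(a),np.sin(a),0]])
    return c-.178*M[:,0]-.0095*M[:,1],M
def rows(cs,tilts):
    for i in range(len(cs)-1):
        p,M=pose(cs[i],tilts[i]); q,_=pose(cs[i+1],tilts[i+1]); d=M.T@(q-p)*1000
        print([91.8,*d.round(1).tolist(),0,0,round(tilts[i+1]-tilts[i],1)])
def arc(ths,tilts,pre): rows([corner(t,p) for t,p in zip(ths,pre)],tilts)
E
python3 -c "
from arc import *
arc([7,12,17,22,27,32],[25,27,29,31,33,35],[.0035,.004,.004,.004,.004,.004])
print(corner(32,0))"
```

```text
[91.8, -5.6, -1.0, 0.0, 0, 0, 2]
[91.8, -5.2, -0.7, 0.0, 0, 0, 2]
[91.8, -4.4, -0.1, 0.0, 0, 0, 2]
[91.8, -3.6, 0.3, 0.0, 0, 0, 2]
[91.8, -2.8, 0.7, 0.0, 0, 0, 2]
[ 0.         -0.10502262  0.06189687]
```

arm_command --pt "91.8 -5.6 -1 0 0 0 2" --pt "91.8 -5.2 -0.7 0 0 0 2" --pt "91.8 -4.4 -0.1 0 0 0 2" --pt "91.8 -3.6 0.3 0 0 0 2" --pt "91.8 -2.8 0.7 0 0 0 2"

```text
clock: 9.57
position: [0.5087, -0.2136, 0.202]
ee_rot: [0.483, 1.514, 0.467]
force: [-4.4, -13.4, 9.0]
width: 1.001
```

```bash
cat > chk.py <<'E'
from tip import *
import sys
def chk(name=None):
    tip()
    g,r,o=cam("side"); P=cloud(g,r,o)
    print("joints",arm.observe()["joints"].round(2))
    for y in np.arange(-.13,.10,.01):
        m=(abs(P[...,1]-y)<.003)&(abs(P[...,0]-.5)<.03)&(P[...,2]<.13); print(y.round(2),np.percentile(P[m][:,2],[10,90]).round(3) if m.any() else None,end="; ")
    if name:
        g2,_,_=cam("wrist"); uv=proj(g,r,o,[[.5,-.05,.03]])[0].astype(int); c=g["frame"][uv[1]-100:uv[1]+100,uv[0]-130:uv[0]+130]
        cv2.imwrite(f"pics/{name}.png",np.hstack([cv2.resize(c,(390,300)),cv2.resize(g2["frame"],(400,300))])[:,:,::-1])
chk(sys.argv[1] if len(sys.argv)>1 else None)
E
python3 chk.py
```

```text
t 9.57 tcp [ 0.5087 -0.2136  0.202 ] tip [ 0.5099 -0.1122  0.0557] frontcorner [ 0.51   -0.1044  0.0611] rear z 0.0503 tilt 34.75 zaz -0.61 F [ -4.4 -13.4   9. ]
joints [ 0.33  0.68  0.21  1.85 -0.75  1.1   1.03]
-0.13 None; -0.12 None; -0.11 None; -0.1 [0.062 0.067]; -0.09 [0.056 0.063]; -0.08 [0.051 0.057]; -0.07 [0.044 0.052]; -0.06 [0.038 0.044]; -0.05 [0.032 0.039]; -0.04 [0.025 0.033]; -0.03 [0.021 0.028]; -0.02 [0.008 0.021]; -0.01 [0.007 0.011]; -0.0 [0.007 0.011]; 0.01 [0.007 0.011]; 0.02 [0.007 0.01 ]; 0.03 [0.007 0.011]; 0.04 [0.007 0.011]; 0.05 [0.008 0.011]; 0.06 [0.007 0.011]; 0.07 [0.007 0.011]; 0.08 [0.007 0.011]; 0.09 [0.007 0.011];
```

```bash
python3 -c "
from arc import *
arc([32,37.5,43,48.5,54,60],[35,37,39,41,43,45],[.004]*6)
print(corner(60,0))"
```

```text
[91.8, -2.1, 1.6, 0.0, 0, 0, 2]
[91.8, -1.1, 1.6, 0.0, 0, 0, 2]
[91.8, -0.1, 1.5, 0.0, 0, 0, 2]
[91.8, 0.7, 1.1, 0.0, 0, 0, 2]
[91.8, 1.5, 1.0, 0.0, 0, 0, 2]
[ 0.         -0.07609808  0.08963844]
```

arm_command --pt "91.8 -2.1 1.6 0 0 0 2" --pt "91.8 -1.1 1.6 0 0 0 2" --pt "91.8 -0.1 1.5 0 0 0 2" --pt "91.8 0.7 1.1 0 0 0 2" --pt "91.8 1.5 1 0 0 0 2"

```text
clock: 10.25
position: [0.509, -0.2081, 0.2086]
ee_rot: [0.62, 1.477, 0.606]
force: [-7.3, -15.2, 20.9]
width: 1.002
```

```bash
python3 chk.py c5
```

```text
t 10.25 tcp [ 0.509  -0.2081  0.2086] tip [ 0.5105 -0.0824  0.0826] frontcorner [ 0.5106 -0.0756  0.0893] rear z 0.0759 tilt 44.94 zaz -0.58 F [ -7.3 -15.2  20.9]
joints [ 0.4   0.72  0.16  1.83 -0.82  1.24  1.07]
-0.13 None; -0.12 None; -0.11 None; -0.1 None; -0.09 None; -0.08 [0.089 0.09 ]; -0.07 [0.084 0.093]; -0.06 [0.072 0.083]; -0.05 [0.057 0.068]; -0.04 [0.042 0.054]; -0.03 [0.028 0.039]; -0.02 [0.008 0.025]; -0.01 [0.007 0.011]; -0.0 [0.008 0.011]; 0.01 [0.006 0.01 ]; 0.02 [0.007 0.011]; 0.03 [0.007 0.012]; 0.04 [0.007 0.011]; 0.05 [0.007 0.011]; 0.06 [0.008 0.012]; 0.07 [0.007 0.011]; 0.08 [0.007 0.011]; 0.09 [0.007 0.01 ];
```

View pics/c5.png

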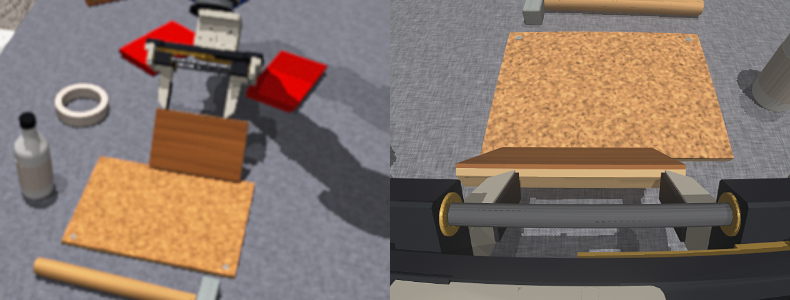

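```bash
python3 - <<'E'
from arc import *
def c2(th,pre,edge=-.0255,h=.013):
    t=np.radians(th)
    if th<63.6: return corner(th,pre)
    s=(.008-.018*np.cos(t))/np.sin(t); b=-.018*np.sin(t)+s*np.cos(t)
    return np.array([0,edge+b-.096*np.cos(t)+h*np.sin(t)+pre*np.cos(t), .096*np.sin(t)+h*np.cos(t)-pre*np.sin(t)])
ths=[60,65.5,71,76.5,82,87.5]; pr=[.004,.0038,.0035,.003,.0025,.002]
rows([c2(a,b) for a,b in zip(ths,pr)],[45]*6); print(c2(87.5,0))
E
```

```text
[91.8, 2.1, 6.5, 0.0, 0, 0, 0]
[91.8, 4.3, 7.7, 0.0, 0, 0, 0]
[91.8, 4.7, 7.2, 0.0, 0, 0, 0]
[91.8, 5.3, 6.6, 0.0, 0, 0, 0]
[91.8, 5.9, 6.0, 0.0, 0, 0, 0]
[ 0.         -0.0343677   0.09647568]
```

arm_command --pt "91.8 2.1 6.5 0 0 0 0" --pt "91.8 4.3 7.7 0 0 0 0" --pt "91.8 4.7 7.2 0 0 0 0" --pt "91.8 5.3 6.6 0 0 0 0" --pt "91.8 5.9 6 0 0 0 0"

```text
clock: 10.98
position: [0.5103, -0.1646, 0.2195]
ee_rot: [0.621, 1.474, 0.615]
force: [0.2, -0.0, -0.3]
width: 0.997
```

```bash
python3 chk.py c6
```

```text
t 10.97 tcp [ 0.5103 -0.1646  0.2195] tip [ 0.5117 -0.0379  0.0944] frontcorner [ 0.5117 -0.0313  0.1012] rear z 0.0876 tilt 45.36 zaz -0.36 F [ 0.2 -0.  -0.3]
joints [ 0.35  0.68  0.13  1.88 -0.85  1.19  1.04]
-0.13 None; -0.12 None; -0.11 [0.129 0.129]; -0.1 None; -0.09 None; -0.08 None; -0.07 None; -0.06 None; -0.05 None; -0.04 None; -0.03 [0.103 0.104]; -0.02 [0.027 0.101]; -0.01 [0.007 0.019]; -0.0 [0.007 0.012]; 0.01 [0.007 0.011]; 0.02 [0.007 0.011]; 0.03 [0.007 0.01 ]; 0.04 [0.007 0.011]; 0.05 [0.007 0.011]; 0.06 [0.007 0.011]; 0.07 [0.008 0.011]; 0.08 [0.007 0.011]; 0.09 [0.006 0.011];
```

View pics/c6.png

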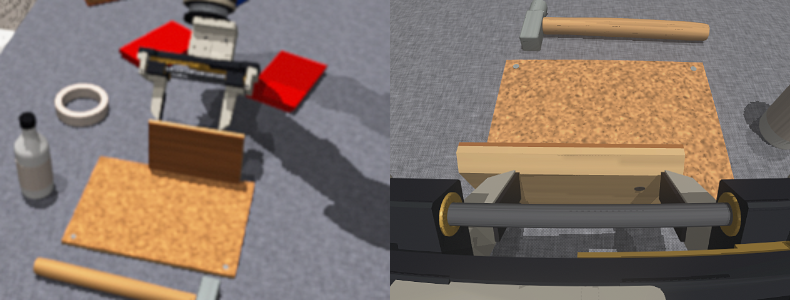

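The panel is standing upright with its show face toward the board, and the tips are behind and above its bevelled top edge. I'll push forward gently to topple it.

arm_command --pt "91.8 2.8 2.8 0 0 0 0" --pt "91.8 2.8 2.8 0 0 0 0" --pt "91.8 2.8 2.8 0 0 0 0" --pt "91.8 2.8 2.8 0 0 0 0" --pt "91.8 2.8 2.8 0 0 0 0"

```text
clock: 11.7
position: [0.5097, -0.1454, 0.2144]
ee_rot: [0.619, 1.48, 0.608]
force: [-0.5, -0.0, -0.3]
width: 0.997
```

```bash
python3 chk.py c7
```

```text
t 11.7 tcp [ 0.5097 -0.1454  0.2144] tip [ 0.5105 -0.0195  0.0885] frontcorner [ 0.5106 -0.0128  0.0952] rear z 0.0818 tilt 45.0 zaz -0.41 F [-0.5 -0.  -0.3]
joints [ 0.33  0.67  0.12  1.9  -0.87  1.16  1.04]
-0.13 [-0.001  0.003]; -0.12 [-0.001  0.003]; -0.11 [-0.001  0.004]; -0.1 [-0.     0.003]; -0.09 [0.001 0.129]; -0.08 [0.    0.004]; -0.07 None; -0.06 None; -0.05 None; -0.04 None; -0.03 None; -0.02 [0.006 0.006]; -0.01 [0.007 0.019]; -0.0 [0.008 0.034]; 0.01 [0.007 0.049]; 0.02 [0.008 0.092]; 0.03 [0.008 0.093]; 0.04 [0.007 0.091]; 0.05 [0.007 0.012]; 0.06 [0.007 0.011]; 0.07 [0.007 0.011]; 0.08 [0.007 0.011]; 0.09 [0.007 0.012];
```

View pics/c7.png

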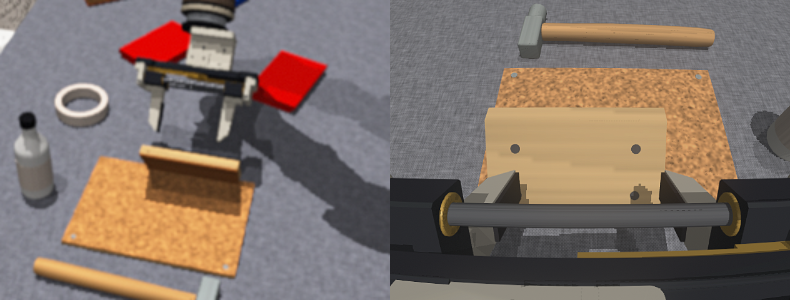

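It is falling onto the board. I'll back away along the tool axis.

arm_command --pt "91.8 -10 0 0 0 0 0" --pt "91.8 -30 0 0 0 0 0" --pt "91.8 -40 0 0 0 0 0" --pt "91.8 -40 0 0 0 0 0" --pt "91.8 0 0 0 0 0 0"

```text
clock: 12.42
position: [0.5092, -0.234, 0.3019]
ee_rot: [0.617, 1.476, 0.603]
force: [-0.4, -0.1, -0.2]
width: 1.001
```

```bash
python3 chk.py c8; python3 - <<'E'
from h import *
for c in ["scene","side","wrist"]:
    cam(c)
    for t in ["front","stop_side","push_side","board","glue","tape","hammer"]: print(c,t,[(np.round(d["point"],3).tolist(),round(d["p"],2)) for d in pinpoint(c,t) if d["point"][1]>-.25][:2])
g,r,o=cam("side"); P=cloud(g,r,o)
m=(abs(P[...,0]-.5)<.06)&(P[...,1]>-.005)&(P[...,1]<.05)&(P[...,2]<.06)&(P[...,2]>.016); Q=P[m]
A=np.c_[Q[:,:2],np.ones(len(Q))]; k=np.linalg.lstsq(A,Q[:,2],rcond=None)[0]; print("plane slope",k[:2],"mean z",Q[:,2].mean(),len(Q))
E
```

```text
t 12.43 tcp [ 0.5092 -0.234   0.3019] tip [ 0.5111 -0.1086  0.1755] frontcorner [ 0.5111 -0.1019  0.1822] rear z 0.1689 tilt 44.76 zaz -0.64 F [-0.4 -0.1 -0.2]
joints [ 0.41  0.6   0.19  1.74 -0.75  1.4   0.96]
-0.13 [-0.001  0.003]; -0.12 [-0.001  0.004]; -0.11 [-0.     0.004]; -0.1 [-0.     0.004]; -0.09 [-0.001  0.002]; -0.08 [-0.001  0.003]; -0.07 [-0.001  0.003]; -0.06 [-0.001  0.003]; -0.05 [-0.001  0.003]; -0.04 [0.    0.004]; -0.03 None; -0.02 [0.023 0.023]; -0.01 [0.025 0.029]; -0.0 [0.025 0.029]; 0.01 [0.025 0.029]; 0.02 [0.025 0.029]; 0.03 [0.026 0.029]; 0.04 [0.025 0.029]; 0.05 [0.025 0.029]; 0.06 [0.025 0.028]; 0.07 [0.025 0.029]; 0.08 [0.009 0.023]; 0.09 [0.007 0.011]; scene front [([0.496, 0.035, 0.018], 0.82)]
scene stop_side [([0.498, -0.009, 0.019], 0.79)]
scene push_side [([0.499, 0.083, 0.019], 0.71), ([0.529, -0.026, 0.005], 0.6)]
scene board [([0.53, -0.027, 0.005], 0.64)]
scene glue [([0.738, 0.061, 0.003], 0.61), ([0.528, -0.026, 0.002], 0.54)]
scene tape [([0.733, -0.15, -0.001], 0.76)]
scene hammer [([0.55, 0.221, -0.003], 0.89)]
side front [([0.496, 0.03, 0.018], 0.77), ([0.498, 0.082, 0.018], 0.39)]
side stop_side [([0.498, -0.008, 0.019], 0.93), ([0.74, 0.059, -0.0], 0.19)]
side push_side [([0.497, 0.083, 0.019], 0.69)]
side board [([0.497, -0.01, 0.02], 0.52)]
side glue [([0.74, 0.057, 0.001], 0.74)]
side tape [([0.729, -0.148, 0.003], 0.89)]
side hammer [([0.551, 0.223, -0.004], 0.76)]
wrist front [([0.497, 0.036, 0.016], 0.8), ([0.503, 0.082, 0.018], 0.7)]
wrist stop_side [([0.502, -0.014, 0.015], 0.57)]
wrist push_side [([0.5, 0.082, 0.014], 0.85)]
wrist board [([0.53, -0.025, 0.003], 0.68), ([0.498, -0.014, 0.018], 0.62)]
wrist glue [([0.737, 0.06, 0.0], 0.85)]
wrist tape []
wrist hammer [([0.55, 0.224, -0.002], 0.76)]
plane slope [0.0013161  0.00029951] mean z 0.02722304632449509 852
```

View pics/c8.png

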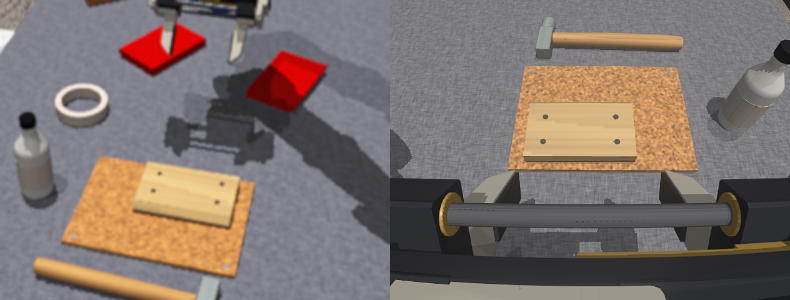

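The front lies flat on the board with its back and four screw holes up. Its centre is about 60 mm in from the edge, and nothing else has moved.

```bash
python3 -c "
from cell import arm
print(arm.sign_off())"
```

```text
the job is handed in; nothing more can be done
None
```

The drawer front is flipped and lying flat on the cork board, back and screw holes up, and the job is handed in. Sign-off gives no verdict, so the result rests on my own checks.

**What I did:** I pushed the front square against the board's edge with both open fingertips. I pressed it to about 11 N, then tipped it up along an arc by friction until it stood upright. A gentle push toppled it onto the board, and I then backed the arm clear. It took about 12.5 s of the 48 s allowed.

**Last checks:**
- **Flatness:** the surface slopes by less than 0.002 rad and is about 27 mm high on average, as expected for the 18 mm panel on the 8 mm board.
- **Position:** the panel's centre is about 60 mm in from the pushed edge and 35 mm to one side of the board's middle.
- **Other objects:** the glue bottle, tape roll and hammer read within about 5 mm of where they started.
- **Contact:** the force on the tool was about zero, and the fingertips were about 17 cm above the bench.

No check failed. Partway through, the panel stood 5 to 7 mm higher than I expected, so its lower edge may have climbed onto the board; that is well under the 50 mm limit. I took no separate speed reading, but the last pictures showed it at rest. The networks' "board" readings were sometimes confused with other things; I used the ones that matched the pictures.

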